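# Load the gear on the indexing table and hold its index plunger out

### The job

Put the collared gear over the spigot of the indexing table so that it lies flat, fully down on the faceplate (lower it, do not drop it), and let go of it while the index plunger is still in its hole. Then pull the plunger's knob straight up as far as it goes, clear of its hole, and finish while still holding it there, so that I can turn the table by hand. Leave the flat ring, the carton and the screwdriver where they are.

Things in the scene. Friction and masses are not known exactly. Their poses are not given: they have to be found in the camera images.
- gear_center (a point): Centre (on the axis, half-way up) of the loose steel gear, 0.55 to 0.9 kg: toothed disc 85 mm across, 14 mm thick, with a smooth round collar on top, 50 mm across, 28 mm high (42 mm in all); 31 mm bore right through. It lies disc down, collar up, z up; this point is 21 mm above its underside. Grip the collar from above. It and the flat ring lie in either of two places.
- seat (a point): Centre of the top of the indexing table's round steel faceplate, at the foot of its spigot, 50 mm above the bench. Spigot: 29 mm across, 22 mm high, its top 6 mm tapered to 19 mm across. z is up; x points from the spigot to the index plunger, 78 mm away. With the gear home, its centre is 21 mm above this point.
- fixture: The indexing table, fixed to the bench at any yaw, not turning in this task; origin at its underside centre, axes as the seat's. Faceplate 190 mm across. A 30 mm wide bracket arm runs along x from 63 mm to a post at 103 to 125 mm from the axis; its top is 80 mm above the bench. A 19 mm wide sleeve for the plunger stands on it, up to 93 mm above the bench.
- plunger_knob (a point): Middle of the black round knob of the index plunger: upright cylinder 26 mm across, 25 mm high, its middle 115.5 mm above the bench and its underside 10 mm above the sleeve when the pin is home; it moves straight up with the plunger. Axes as the seat's: x points away from the spigot along the bracket arm, so fingers closing along y have most room.
- plunger (a joint): Lift of the sprung index plunger, m: 0 with its pin home in the faceplate's hole (8 mm deep in it), 0.014 fully pulled up against the stop. The spring pulls it home with 6 N at 0, rising to 10 N at 0.014, and takes it back if let go.
- ring_center (a point): Centre (6 mm above its underside) of a loose flat toothed ring without a collar, 97 mm across, 68 mm bore, 12 mm thick. Leave alone.
- carton: White carton, 60 x 60 x 70 mm high, standing on the bench; origin under its centre. Leave alone.
- screwdriver: Screwdriver 200 mm long lying on the bench; its own x axis runs along it; origin on its underside. Leave alone.
Mind the look-alikes: they are no part of the job. Leave any green or red look-alike of the part that bears gear_center alone.

How it is judged:
By the outcome, as a careful person would: the job done as asked, in the order asked, and still so for the second after the job is handed in, while the arm keeps its last pose, push and grip.
It also fails if it takes over 48 s, if anything falls off the work surface, if the arm or the gripper's body presses on something with over 40 N, if the wrist force passes 120 N, or if a joint passes its speed limit or range.

### The arm

A 6-joint arm with a two-finger parallel gripper is mounted at the origin on the work surface. World frame = base frame: x ahead of the robot, y to its left, z up, the work surface at z = 0. Lengths are in m, angles in rad, forces in N, time in s.
With the tool pointing down it reaches from about 0.3 to 0.775 m from the base axis. Payload 14.6 kg.
Tool frame: the origin (TCP) lies between the finger pads; the fingertips stand 14 mm ahead of it and the grasp point (between the pads) lies 5 mm behind it; z points along the fingers, y is the line along which they close (so a half turn about z gives the same grasp; the last joint's range is limited). The gripper opens to 94 mm and grips with 3 to 60 N. Pads are 16 mm wide; open, the fingers measure 119 mm over their backs; the gripper's body (75 mm by 177 mm) begins 78 mm behind the grasp point.
Start: joints at [1.168, 0.3, 1.521, -0, 1.321, -0.067], TCP at [0.181, 0.519, 0.185] pointing down, gripper open.
Joint ranges: [-3.03, 3.03], [-0.79, 2.21], [0.23, 2.52], [-1.04, 4.18], [0, 3.07], [-2.55, 2.55]. Speed limits (rad/s): [2.22, 2.22, 2.57, 3.14, 3.14, 3.14].

### API

Orientations are given as [roll, pitch, yaw] about the fixed x, y, z axes, in that order (R = Rz(yaw) Ry(pitch) Rx(roll)).
In Python, from station import ctrl gives the robot as it stands. The module is installed in compiled form; this text tells all that it offers.
- The arm moves only by the tool move_arm, never from a script. Its argument "targets" is a list of rows, each a list of 7 numbers: the opening, from -1 (shut) to 1 (fully open), then the shift along the tool's x, y, z in units of 50 mm (1.0 is 50 mm), then the turn, a rotation vector about the tool's x, y, z in rad. A call has 1 to 12 rows; each row is the pose to reach, as a shift and turn from the pose commanded when the call began, along the tool's axes at that moment; what a row does not reach only later rows make up. A row lasts 1/10 s, in which the tool goes at most 50 mm and 8.59 degrees, less where a joint would pass 70% of its speed; a pose out of reach is approached as far as the arm can. A call with a gripper value outside its range is refused whole. The fingers move at their own pace and stop on an object; "grip_force" is the grip in N (left out, the last holds). Time passes only in rows, so rows that repeat a pose let the fingers close. It gives the time, the measured TCP pose, the force, the opening and the grip force at its end, in the units of the state.
- ctrl.get_obs(): the state, without advancing time (a new reading comes with each control period).
- ctrl.camera(name): name is "scene" or "side" or "wrist"; returns (picture, depth): 384x512x3 uint8, red, green, blue; 384x512 float32, m along the optical axis (not along the pixel's ray), 0 where there is no reading.
- ctrl.camera_params(name): a dict with "intrinsics" (3x3 intrinsics, pixels), "rvec" (rotation vector, rad) and "tvec" (3), from world to camera coordinates, as OpenCV has them; the wrist camera has in their place "T_tool_cam" (4x4, takes a point from camera to tool coordinates, whose origin is the TCP and whose axes are the flange's). Camera axes: x right, y down, z forward; pixel columns grow to the right and rows downward; lengths in m; the calibration is good to about 2 mm. A picture is of the moment at which its call begins: read the wrist's pose just before it. camera_params takes no time and is no camera call.
- ctrl.hand_in(): hands the job in; it is judged then, once.
Trained networks look in the newest picture that a camera, given by its name, has taken for a name from the list of things; names that differ only in an ending like _2 or _b are one class to them, and where a whole thing is asked for, a point or a joint stands for the part that bears it (a point fixed in the world has none). Each returns a list of dicts, best first, with "score" (0 to 1); they miss things now and then, are a little off and sometimes report something else, mostly with a low value. They report only what shows in the picture. A call takes as long as a camera call. They do not tell look-alikes from the thing itself.
- ctrl.cut_out(camera, target): "region" (384x512 bool, what is visible of it) and "point" ([column, row] in pixels, amid what is visible of it).
- ctrl.tip_of(camera, target): "point" ([column, row] in pixels: a listed point, or the origin of a listed thing).
The state is a dict: "time_s": time; "qpos": joint angles; "joint_vel": joint speeds; "tau": joint torques, N m; "ee_pos": TCP position; "eef_rot": TCP orientation; "force": force on the tool from outside, world axes, zero at the start; "moment": the same for the moment, N m; "grip_width": finger opening in m; "grip_force": force on a finger pad.
Only numpy, scipy, OpenCV 4.12 (cv2) and the standard library are available. Lean on these libraries where they do the work, as an engineer would, in place of code of your own. Each camera call takes 0.05 s, during which the arm holds its last target. There are 200 camera calls.

## Working session

There is one attempt and no reset: what is moved stays moved. The work goes in short steps, Python scripts to look and compute and a tool call to move; the robot and the scene stay as the last step left them, time stands still between calls to the robot, and variables do not carry over. Pictures are saved under pics/ and viewed, at most 10 in all, crops included, and the job is handed in when it is done.

Besides the shell and the picture viewer there is one more tool, called after "Emit:" by a JSON object that holds its "fn" and its "kwargs", one argument or row to a line. move_arm: Moves the arm, as the interface text tells. Its arguments: {"type":"object","properties":{"targets":{"type":"array"},"grip_force":{"type":"number"}},"required":["targets"]}

```bash
mkdir -p pics; cat > h.py <<'E'
import numpy as np, cv2
from station import ctrl
from scipy.spatial.transform import Rotation as R
def cam(name):
    o=ctrl.get_obs(); im,d=ctrl.camera(name); p=ctrl.camera_params(name); K=np.array(p["intrinsics"])
    if name=="wrist":
        T=np.eye(4); T[:3,:3]=R.from_euler('xyz',o["eef_rot"]).as_matrix(); T[:3,3]=o["ee_pos"]; T=T@np.array(p["T_tool_cam"])
    else:
        T=np.eye(4); T[:3,:3]=cv2.Rodrigues(np.array(p["rvec"],float))[0]; T[:3,3]=np.ravel(p["tvec"]); T=np.linalg.inv(T)
    return im,d,K,T
def cloud(d,K,T):
    v,u=np.mgrid[:d.shape[0],:d.shape[1]]
    P=np.stack([(u-K[0,2])/K[0,0]*d,(v-K[1,2])/K[1,1]*d,d],-1)@T[:3,:3].T+T[:3,3]
    P[d==0]=np.nan; return P
def at_height(px,z,K,T):
    r=T[:3,:3]@np.linalg.solve(K,[px[0],px[1],1.]); return T[:3,3]+r*(z-T[2,3])/r[2]
E
python3 - <<'E'
from h import *
o=ctrl.get_obs(); print({k:np.round(v,3) for k,v in o.items()})
for n in ["scene","side"]:
    im,d,K,T=cam(n); cv2.imwrite(f"pics/{n}0.png",im[:,:,::-1]); P=cloud(d,K,T)
    print(n,"cam at",T[:3,3].round(3))
    for t,z in [("gear_center",.021),("seat",.05),("plunger_knob",.1155),("ring_center",.006),("carton",0),("screwdriver",0)]:
        for r in ctrl.tip_of(n,t)[:3]:
            print(t,round(r["score"],2),np.round(r["point"]),at_height(r["point"],z,K,T).round(3))
E
```

```text
{'time_s': np.float64(0.0), 'qpos': array([ 1.168,  0.301,  1.522, -0.   ,  1.321, -0.067]), 'joint_vel': array([-0.001, -0.001,  0.   ,  0.002,  0.   , -0.001]), 'tau': array([-2.0000e-03, -5.3182e+01, -3.5273e+01,  7.1000e-02,  2.5000e-02,
       -0.0000e+00]), 'ee_pos': array([0.181, 0.519, 0.184]), 'eef_rot': array([-3.14 , -0.   ,  2.806]), 'force': array([-0.332,  0.412, -0.679]), 'moment': array([-0.012, -0.008, -0.002]), 'grip_force': np.float64(0.0), 'grip_width': np.float64(0.094)}
scene cam at [ 0.958 -0.694  0.699]
gear_center 0.94 [278. 260.] [ 0.761 -0.211  0.021]
gear_center 0.93 [222. 245.] [ 0.621 -0.237  0.021]
gear_center 0.8 [193. 286.] [ 0.63  -0.366  0.021]
seat 0.76 [274. 151.] [0.565 0.146 0.05 ]
plunger_knob 0.43 [254. 128.] [0.497 0.138 0.116]
ring_center 0.72 [193. 202.] [ 0.457 -0.14   0.006]
carton 0.91 [134. 284.] [ 0.501 -0.418  0.   ]
side cam at [ 0.591 -0.635  0.732]
gear_center 0.98 [246. 207.] [ 0.605 -0.084  0.021]
gear_center 0.77 [193. 282.] [ 0.481 -0.288  0.021]
gear_center 0.67 [309. 249.] [ 0.75  -0.216  0.021]
seat 0.82 [234. 138.] [0.576 0.155 0.05 ]
plunger_knob 0.54 [206. 126.] [0.502 0.132 0.116]
ring_center 0.56 [186. 239.] [ 0.454 -0.166  0.006]
carton 0.57 [204. 350.] [ 0.509 -0.424  0.   ]
screwdriver 0.92 [315. 215.] [ 0.785 -0.1    0.   ]
```

View pics/scene0.png

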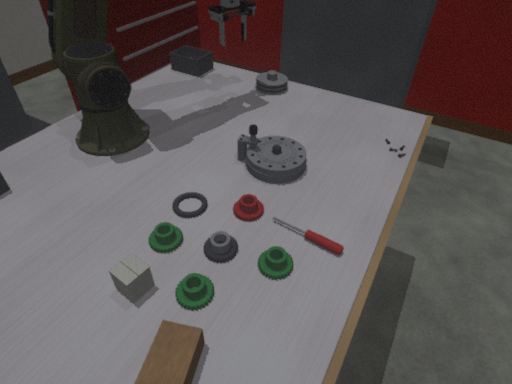

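View pics/side0.png

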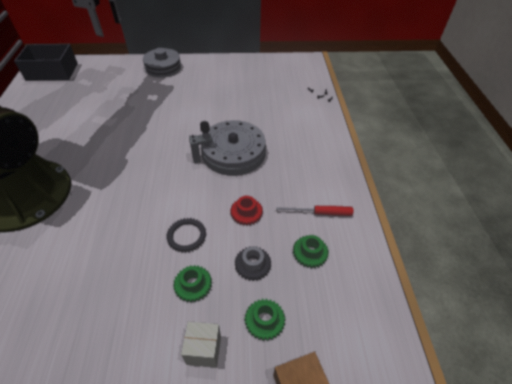

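The steel (grey) gear is at scene (221,245) and side (253,263). The things it could be confused with, in scene pixels:
- green gears at (166,236), (194,290) and (276,261)
- red gear at (249,207)
- flat ring at (190,204)
- second grey disc far back at (271,82)

The indexing table is at (276,157), with its knob at (253,130). I choose the grey collared gear at (221,245), and will check it in a close crop.

```bash
cat >> h.py <<'E'
def circ(p):
    A=np.c_[2*p,np.ones(len(p))]; s=np.linalg.lstsq(A,(p**2).sum(1),rcond=None)[0]; return s[:2],np.sqrt(s[2]+s[0]**2+s[1]**2)
def near(P,c,r,z0,z1):
    m=(np.hypot(P[...,0]-c[0],P[...,1]-c[1])<r)&(P[...,2]>z0)&(P[...,2]<z1); return P[m]
def enc(p): # enclosing circle
    c,r=cv2.minEnclosingCircle(p[:,:2].astype(np.float32)); return np.array(c).round(4),round(r,4)
E
python3 - <<'E'
from h import *
for n in ["scene","side"]:
    im,d,K,T=cam(n); P=cloud(d,K,T)
    for nm,c,r,z0,z1 in [("collar",(.62,-.237),.06,.038,.048),("plate",(.57,.15),.12,.046,.056),("spig",(.57,.15),.035,.066,.078),("knob",(.5,.135),.04,.122,.135),("ring",(.455,-.15),.07,.008,.02)]:
        q=near(P,c,r,z0,z1)
        if len(q)>3: print(n,nm,len(q),q.mean(0).round(4),enc(q),np.median(q[:,2]).round(4))
    if n=="scene": cv2.imwrite("pics/crop.png",cv2.resize(im[190:310,140:310,::-1],None,fx=3,fy=3,interpolation=2))
E
```

```text
scene collar 182 [ 0.6155 -0.2376  0.0414] (array([ 0.6137, -0.2363]), 0.0261) 0.0415
scene plate 1606 [0.5771 0.1378 0.0504] (array([0.5623, 0.1392]), 0.1065) 0.0504
scene spig 42 [0.5746 0.1422 0.0705] (array([0.5748, 0.1439]), 0.0146) 0.0707
scene knob 40 [0.4983 0.1258 0.127 ] (array([0.4973, 0.1261]), 0.0133) 0.1277
scene ring 343 [ 0.4554 -0.1529  0.0115] (array([ 0.4544, -0.1505]), 0.0504) 0.0117
side collar 227 [ 0.6145 -0.2396  0.0424] (array([ 0.615 , -0.2377]), 0.0255) 0.0425
side plate 2046 [0.5764 0.1355 0.0507] (array([0.561 , 0.1405]), 0.1067) 0.0507
side spig 55 [0.5734 0.1401 0.071 ] (array([0.573 , 0.1415]), 0.0145) 0.0713
side knob 53 [0.4976 0.1234 0.1277] (array([0.4973, 0.1255]), 0.0119) 0.1278
side ring 529 [ 0.4534 -0.1551  0.0122] (array([ 0.4535, -0.1519]), 0.0492) 0.0124
```

View pics/crop.png

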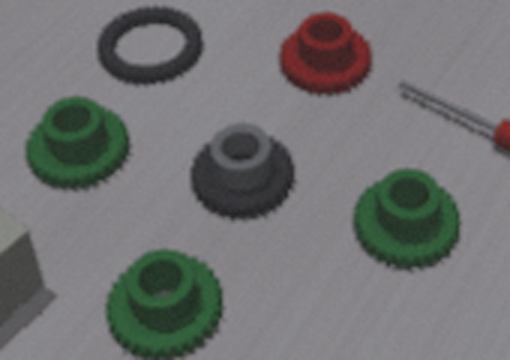

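The crop shows the single grey collared gear at its centre (about scene 221,245), with three green gears, one red gear and the collarless ring around it. The fit gives a collar radius of about 25.5 mm and a top at 42 mm, as described. The knob is 78.7 mm from the spigot, which also fits.

```bash
cat >> h.py <<'E'
def go(xyz,yaw,base=None):
    o=ctrl.get_obs(); p,e=(o["ee_pos"],o["eef_rot"]) if base is None else base
    M=R.from_euler('xyz',e); s=M.inv().apply(np.array(xyz)-p)/.05
    r=(M.inv()*R.from_euler('xyz',[np.pi,0,yaw])).as_rotvec()
    print("shift",s.round(3),"rot",r.round(3))
E
python3 - <<'E'
from h import *
print(np.round(ctrl.camera_params("wrist")["T_tool_cam"],3))
go([.6145,-.237,.20],3.353)
E
```

```text
[[ 0.001 -0.964 -0.266  0.078]
 [ 1.     0.001 -0.    -0.   ]
 [ 0.    -0.266  0.964 -0.2  ]
 [ 0.     0.     0.     1.   ]]
shift [-13.165 -11.426  -0.303] rot [ 0.     0.    -0.547]
```

Emit:
{"fn": "move_arm", "kwargs": {
  "targets": [
    [1, -13.165, -11.426, -0.3, 0, 0, -0.547],
    [1, -13.165, -11.426, -0.3, 0, 0, -0.547],
    [1, -13.165, -11.426, -0.3, 0, 0, -0.547],
    [1, -13.165, -11.426, -0.3, 0, 0, -0.547],
    [1, -13.165, -11.426, -0.3, 0, 0, -0.547],
    [1, -13.165, -11.426, -0.3, 0, 0, -0.547],
    [1, -13.165, -11.426, -0.3, 0, 0, -0.547],
    [1, -13.165, -11.426, -0.3, 0, 0, -0.547],
    [1, -13.165, -11.426, -0.3, 0, 0, -0.547],
    [1, -13.165, -11.426, -0.3, 0, 0, -0.547],
    [1, -13.165, -11.426, -0.3, 0, 0, -0.547],
    [1, -13.165, -11.426, -0.3, 0, 0, -0.547]
  ]
}}

```text
time_s: 2.0
ee_pos: [0.4746, 0.0067, 0.1953]
eef_rot: [-3.141, 0.001, -2.931]
force: [0.6, 1.1, 0.4]
grip_width: 0.0939
grip_force: 0.0
```

```bash
python3 - <<'E'
from h import *
o=ctrl.get_obs(); print(o["time_s"],o["ee_pos"],o["eef_rot"],o["qpos"])
go([.6145,-.237,.20],3.353)
E
```

```text
2.0 [0.47460757 0.00665311 0.19534592] [-3.14142740e+00  6.59450788e-04 -2.93067966e+00] [-6.31801150e-02  1.21720950e-01  1.71171125e+00  2.00994662e-05
  1.30748088e+00 -1.84489460e+00]
shift [-1.716 -5.351 -0.091] rot [-0.     0.001 -0.   ]
```

Emit:
{"fn": "move_arm", "kwargs": {
  "targets": [
    [1, -1.71, -5.35, -0.09, 0, 0, 0],
    [1, -1.71, -5.35, -0.09, 0, 0, 0],
    [1, -1.71, -5.35, -0.09, 0, 0, 0],
    [1, -1.71, -5.35, -0.09, 0, 0, 0],
    [1, -1.71, -5.35, -0.09, 0, 0, 0],
    [1, -1.71, -5.35, -0.09, 0, 0, 0],
    [1, -1.71, -5.35, -0.09, 0, 0, 0],
    [1, -1.71, -5.35, -0.09, 0, 0, 0],
    [1, -1.71, -5.35, -0.09, 0, 0, 0]
  ]
}}

```text
time_s: 2.9
ee_pos: [0.6134, -0.2339, 0.1997]
eef_rot: [3.142, 0.0, -2.93]
force: [-1.0, 0.2, 0.5]
grip_width: 0.0943
grip_force: 0.0
```

```bash
python3 - <<'E'
from h import *
o=ctrl.get_obs(); print(o["time_s"],o["ee_pos"],o["eef_rot"])
im,d,K,T=cam("wrist"); cv2.imwrite("pics/w1.png",im[:,:,::-1]); P=cloud(d,K,T)
q=near(P,(.6145,-.237),.04,.036,.050); print(len(q),enc(q),np.median(q[:,2]),q.mean(0))
# edges of the top annulus by circle fit of outer boundary
a=np.arctan2(*(q[:,:2]-q[:,:2].mean(0)).T); rr=np.hypot(*(q[:,:2]-np.array(enc(q)[0])).T); print(circ(q[rr>.022][:,:2]),rr.min())
go([*enc(q)[0],.031],3.353)
E
```

```text
2.9 [ 0.61339751 -0.23386816  0.1997309 ] [ 3.14150584e+00  1.91116572e-05 -2.92958294e+00]
784 (array([ 0.6128, -0.2369]), 0.0249) 0.04196367710298407 [ 0.61214352 -0.2370963   0.04179355]
(array([ 0.6127015 , -0.23695098]), np.float64(0.023397221116283323)) 0.015141014101298212
shift [ 0.027 -0.058  3.38 ] rot [-0.     0.     0.001]
```

View pics/w1.png

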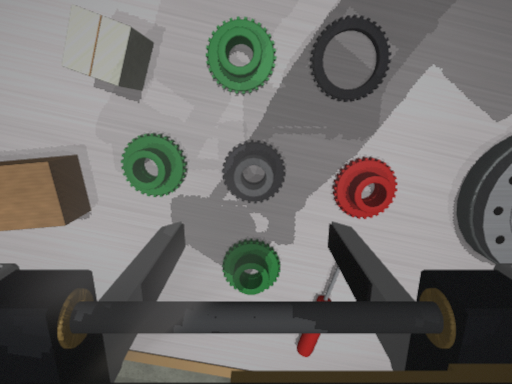

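The grey gear is at pixel (254,172) with the ring up right at (350,58). The green and red gears around it leave clear room for the fingers. I'll measure again now that the arm has settled.

```bash
python3 - <<'E'
from h import *
for i in range(3):
    im,d,K,T=cam("wrist"); P=cloud(d,K,T)
    q=near(P,(.6135,-.237),.04,.036,.050); c,r=enc(q); f=circ(q[np.hypot(*(q[:,:2]-c).T)>.0235][:,:2]); print(c,r,f,q.mean(0).round(4))
o=ctrl.get_obs(); print(o["time_s"],o["ee_pos"],o["eef_rot"])
go([*c,.031],3.353)
E
```

```text
[ 0.613 -0.237] 0.025 (array([ 0.61286778, -0.23695366]), np.float64(0.024173674019831278)) [ 0.6123 -0.237   0.0418]
[ 0.613  -0.2373] 0.0251 (array([ 0.61287082, -0.23708419]), np.float64(0.024177668154504645)) [ 0.6123 -0.237   0.0417]
[ 0.6129 -0.2369] 0.0249 (array([ 0.61286494, -0.23693254]), np.float64(0.024134098661511026)) [ 0.6124 -0.237   0.0417]
3.1 [ 0.61357684 -0.2340336   0.20005983] [-3.14127221e+00  4.88320888e-04 -2.92945671e+00]
shift [ 0.027 -0.052  3.381] rot [-0.     0.     0.001]
```

Emit:
{"fn": "move_arm", "kwargs": {
  "targets": [
    [1, 0.027, -0.052, 1, 0, 0, 0],
    [1, 0.027, -0.052, 2, 0, 0, 0],
    [1, 0.027, -0.052, 2.7, 0, 0, 0],
    [1, 0.027, -0.052, 3.1, 0, 0, 0],
    [1, 0.027, -0.052, 3.3, 0, 0, 0],
    [1, 0.027, -0.052, 3.36, 0, 0, 0],
    [1, 0.027, -0.052, 3.36, 0, 0, 0],
    [1, 0.027, -0.052, 3.36, 0, 0, 0]
  ]
}}

```text
time_s: 3.9
ee_pos: [0.6135, -0.2379, 0.0331]
eef_rot: [-3.14, 0.002, -2.93]
force: [0.1, 0.4, 0.7]
grip_width: 0.094
grip_force: 0.0
```

Emit:
{"fn": "move_arm", "kwargs": {
  "targets": [
    [-0.2, 0, 0, 0, 0, 0, 0],
    [-0.5, 0, 0, 0, 0, 0, 0],
    [-1, 0, 0, 0, 0, 0, 0],
    [-1, 0, 0, 0, 0, 0, 0],
    [-1, 0, 0, 0, 0, 0, 0],
    [-1, 0, 0, 0, 0, 0, 0],
    [-1, 0, 0, 0, 0, 0, 0],
    [-1, 0, 0, 0, 0, 0, 0]
  ],
  "grip_force": 30
}}

```text
time_s: 4.7
ee_pos: [0.6128, -0.2377, 0.0315]
eef_rot: [3.142, -0.0, -2.93]
force: [-0.1, -0.3, 0.3]
grip_width: 0.0329
grip_force: 0.0
```

```bash
python3 - <<'E'
from h import *
im,d,K,T=cam("wrist"); cv2.imwrite("pics/w2.png",im[:,:,::-1]); P=cloud(d,K,T)
o=ctrl.get_obs(); print(o["time_s"],o["ee_pos"],o["grip_width"],o["grip_force"])
q=near(P,(.6135,-.237),.06,.036,.050); print(len(q),q.mean(0),q.min(0),q.max(0))
E
```

```text
4.75 [ 0.61283057 -0.23767818  0.03152949] 0.0294905647976026 0.0
2072 [ 0.61096394 -0.23740982  0.04155789] [ 0.58846301 -0.261583    0.0360018 ] [ 0.63754031 -0.2147345   0.04393313]
```

View pics/w2.png

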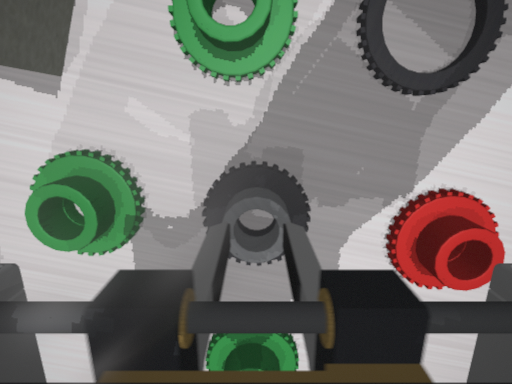

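```bash
python3 - <<'E'
from h import *
im,d,K,T=cam("wrist"); P=cloud(d,K,T); o=ctrl.get_obs(); print(K[0,0],K[1,1],K[:2,2],o["grip_width"],o["grip_force"])
M=R.from_euler('xyz',o["eef_rot"]).as_matrix(); Q=(P-o["ee_pos"])@M*1000
for r in range(195,290,10): print(r,[tuple(Q[r,c].round().astype(int)) if d[r,c]>0 else 0 for c in range(200,316,12)])
cv2.imwrite("pics/w3.png",cv2.resize(im[150:320,150:360,::-1],None,fx=3.5,fy=3.5,interpolation=2))
E
```

```text
295.6924478298911 295.6924478298911 [256.08534255 193.82275682] 0.025156302137053946 0.0
195 [(np.int64(13), np.int64(-45), np.int64(31)), (np.int64(17), np.int64(-33), np.int64(18)), (np.int64(17), np.int64(-24), np.int64(18)), (np.int64(19), np.int64(-15), np.int64(10)), (np.int64(23), np.int64(-5), np.int64(-4)), (np.int64(24), np.int64(3), np.int64(-8)), (np.int64(21), np.int64(12), np.int64(3)), (np.int64(17), np.int64(22), np.int64(18)), (np.int64(18), np.int64(31), np.int64(15)), (np.int64(13), np.int64(42), np.int64(31))]
205 [(np.int64(4), np.int64(-46), np.int64(32)), (np.int64(9), np.int64(-34), np.int64(18)), (np.int64(9), np.int64(-24), np.int64(18)), (np.int64(18), np.int64(-13), np.int64(-11)), (np.int64(18), np.int64(-5), np.int64(-11)), (np.int64(18), np.int64(3), np.int64(-10)), (np.int64(18), np.int64(11), np.int64(-10)), (np.int64(14), np.int64(20), np.int64(2)), (np.int64(9), np.int64(31), np.int64(18)), (np.int64(8), np.int64(41), np.int64(21))]
215 [(np.int64(-4), np.int64(-46), np.int64(32)), (np.int64(1), np.int64(-34), np.int64(18)), (np.int64(10), np.int64(
[... 2828 characters left out ...]
-7), np.int64(31)), (np.int64(-60), np.int64(4), np.int64(32)), (np.int64(-60), np.int64(14), np.int64(32)), (np.int64(-6), np.int64(15), np.int64(-59)), (np.int64(10), np.int64(18), np.int64(-86)), (np.int64(10), np.int64(23), np.int64(-86))]
285 [(np.int64(29), np.int64(-16), np.int64(-124)), (np.int64(10), np.int64(-18), np.int64(-94)), (np.int64(3), np.int64(-14), np.int64(-82)), (np.int64(-70), np.int64(-17), np.int64(31)), (np.int64(-70), np.int64(-7), np.int64(31)), (np.int64(-70), np.int64(4), np.int64(31)), (np.int64(-70), np.int64(14), np.int64(31)), (np.int64(-69), np.int64(25), np.int64(31)), (np.int64(9), np.int64(17), np.int64(-93)), (np.int64(10), np.int64(21), np.int64(-94))]
```

View pics/w3.png

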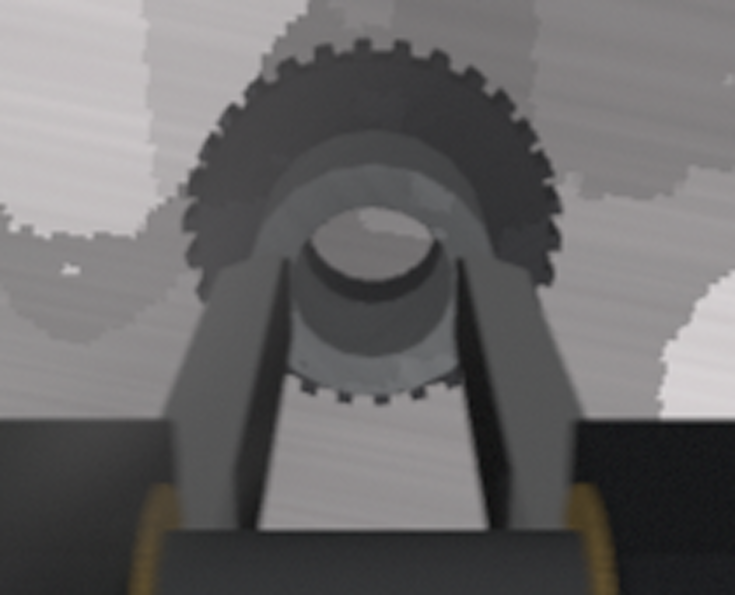

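```bash
python3 - <<'E'
from h import *
ims=[]
for n in ["scene","side"]:
    im,d,K,T=cam(n); P=cloud(d,K,T); o=ctrl.get_obs(); print(o["time_s"],o["grip_width"],o["grip_force"])
    M=R.from_euler('xyz',o["eef_rot"]).as_matrix(); Q=(P-o["ee_pos"])@M*1000
    for z0 in range(-120,20,10):
        m=(Q[...,2]>z0)&(Q[...,2]<z0+10)&(abs(Q[...,0])<60)&(abs(Q[...,1])<70); q=Q[m]
        print(n,z0,len(q), np.percentile(q,[2,50,98],axis=0)[:,:2].round().astype(int).tolist() if len(q) else "")
    v,u=(230,235) if n=="scene" else (245,253)
    ims.append(cv2.resize(im[v-60:v+50,u-60:u+60,::-1],None,fx=3.3,fy=3.3,interpolation=2))
cv2.imwrite("pics/c2.png",np.hstack(ims))
E
```

```text
4.85 0.02137973405126018 0.0
scene -120 5 [[-13, 15], [-10, 16], [-10, 21]]
scene -110 1 [[-9, 23], [-9, 23], [-9, 23]]
scene -100 0 
scene -90 1 [[-10, -19], [-10, -19], [-10, -19]]
scene -80 3 [[-10, -18], [-10, -14], [-9, -12]]
scene -70 11 [[-10, -16], [-9, 13], [-3, 17]]
scene -60 26 [[-10, -24], [-8, 13], [1, 24]]
scene -50 42 [[-10, -25], [-5, -16], [7, 23]]
scene -40 40 [[-10, -25], [-4, -21], [8, 22]]
scene -30 22 [[-10, -23], [-6, 14], [4, 20]]
scene -20 79 [[-25, -23], [-9, -7], [19, 21]]
scene -10 102 [[-26, -25], [-9, -14], [15, 23]]
scene 0 67 [[-26, -24], [-7, -15], [17, 17]]
scene 10 376 [[-41, -38], [-13, -15], [36, 32]]
4.9 0.017791759838853508 0.0
side -120 0 
side -110 0 
side -100 0 
side -90 0 
side -80 0 
side -70 0 
side -60 0 
side -50 0 
side -40 0 
side -30 0 
side -20 19 [[4, -20], [19, 3], [23, 14]]
side -10 37 [[-14, -25], [4, -24], [23, 3]]
side 0 42 [[-19, -25], [8, -23], [23, 0]]
side 10 403 [[-35, -40], [14, -22], [38, 29]]
```

View pics/c2.png

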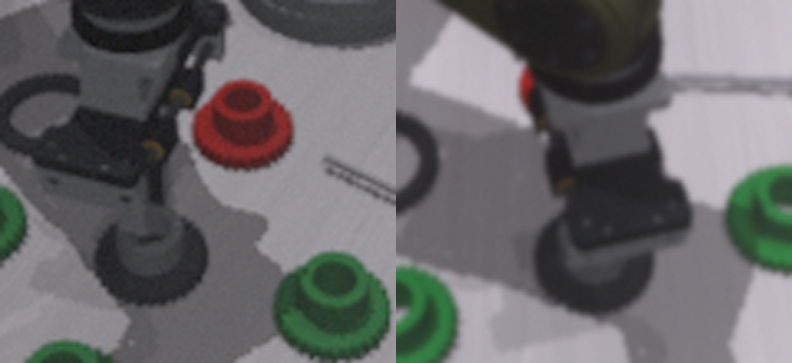

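The fingers are closing just above the collar, so they end short of where I assumed. I'll lift and measure the real fingertip position.

Emit:
{"fn": "move_arm", "kwargs": {
  "targets": [
    [0.3, 0, 0, -1, 0, 0, 0],
    [0.3, 0, 0, -1.6, 0, 0, 0],
    [0.3, 0, 0, -1.6, 0, 0, 0],
    [0.3, 0, 0, -1.6, 0, 0, 0],
    [0.3, 0, 0, -1.6, 0, 0, 0],
    [0.3, 0, 0, -1.6, 0, 0, 0],
    [0.3, 0, 0, -1.6, 0, 0, 0]
  ]
}}

```text
time_s: 5.6
ee_pos: [0.6125, -0.2375, 0.1105]
eef_rot: [3.141, -0.001, -2.93]
force: [-0.1, 0.2, 0.5]
grip_width: 0.0607
grip_force: 0.0
```

```bash
python3 - <<'E'
from h import *
for n in ["wrist","scene"]:
    im,d,K,T=cam(n); P=cloud(d,K,T); o=ctrl.get_obs(); print(o["time_s"],o["ee_pos"],o["grip_width"])
    M=R.from_euler('xyz',o["eef_rot"]).as_matrix(); Q=(P-o["ee_pos"])@M*1000
    for z0 in range(-90,80,10):
        m=(Q[...,2]>z0)&(Q[...,2]<z0+10)&(abs(Q[...,0])<30)&(abs(Q[...,1])<60); q=Q[m]
        print(n,z0,len(q), np.percentile(q,[2,50,98],axis=0)[:,:2].round().astype(int).tolist() if len(q) else "")
cv2.imwrite("pics/c3.png",cv2.resize(im[150:300,160:320,::-1],None,fx=3.3,fy=3.3,interpolation=2))
E
```

```text
5.65 [ 0.61261783 -0.23755236  0.11078205] 0.06082181672799343
wrist -90 1014 [[-3, -41], [10, 31], [11, 42]]
wrist -80 880 [[-6, -41], [10, -30], [11, 42]]
wrist -70 712 [[-6, -41], [10, -30], [11, 42]]
wrist -60 582 [[-6, -41], [10, 31], [11, 42]]
wrist -50 486 [[-6, -41], [10, 31], [11, 42]]
wrist -40 421 [[-6, -41], [10, -30], [11, 42]]
wrist -30 259 [[-6, -39], [9, -30], [11, 40]]
wrist -20 3 [[-2, -31], [-2, -30], [10, 29]]
wrist -10 0 
wrist 0 0 
wrist 10 0 
wrist 20 0 
wrist 30 0 
wrist 40 0 
wrist 50 0 
wrist 60 1161 [[-23, -22], [1, 0], [22, 23]]
wrist 70 278 [[-17, -21], [0, 1], [24, 24]]
5.7 [ 0.61269067 -0.23757914  0.11103006] 0.06114635481771138
scene -90 15 [[-10, 31], [-8, 34], [8, 41]]
scene -80 38 [[-10, -43], [-7, -41], [9, 40]]
scene -70 41 [[-10, -43], [-5, -41], [8, 40]]
scene -60 52 [[-10, -43], [-6, -40], [8, 39]]
scene -50 55 [[-10, -42], [-4, -40], [9, 43]]
scene -40 60 [[-10, -42], [-4, 0], [8, 41]]
scene -30 32 [[-10, -41], [-4, 32], [7, 39]]
scene -20 0 
scene -10 0 
scene 0 0 
scene 10 0 
scene 20 0 
scene 30 0 
scene 40 0 
scene 50 0 
scene 60 120 [[-25, -23], [-3, -1], [20, 23]]
scene 70 121 [[-27, -24], [-3, -9], [16, 22]]
```

View pics/c3.png

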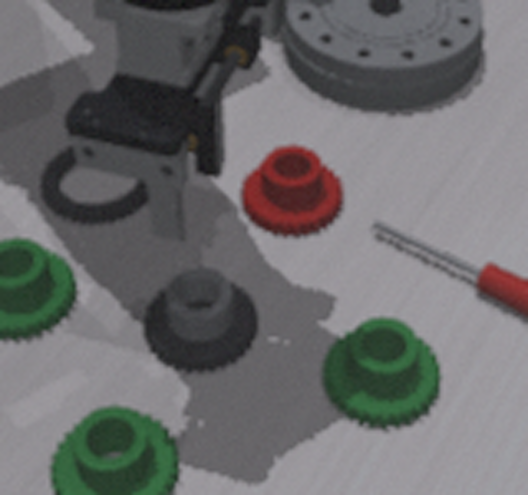

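The gear hasn't moved. The fingers really end at tool z ≈ -21 mm, which is 35 mm short of the stated tip, in both the wrist and scene depth. I'll work with tip height = TCP z + 0.021.

Emit:
{"fn": "move_arm", "kwargs": {
  "targets": [
    [0.6, 0, 0, 0.6, 0, 0, 0],
    [0.6, 0, 0, 1.2, 0, 0, 0],
    [0.6, 0, 0, 1.7, 0, 0, 0],
    [0.6, 0, 0, 2.0, 0, 0, 0],
    [0.6, 0, 0, 2.15, 0, 0, 0],
    [0.6, 0, 0, 2.25, 0, 0, 0],
    [0.6, 0, 0, 2.25, 0, 0, 0],
    [0.6, 0, 0, 2.25, 0, 0, 0]
  ]
}}

```text
time_s: 6.5
ee_pos: [0.6133, -0.2379, 0.0001]
eef_rot: [-3.141, 0.001, -2.93]
force: [-0.1, 0.4, 0.1]
grip_width: 0.0752
grip_force: 0.0
```

Emit:
{"fn": "move_arm", "kwargs": {
  "targets": [
    [-1, 0, 0, 0, 0, 0, 0],
    [-1, 0, 0, 0, 0, 0, 0],
    [-1, 0, 0, 0, 0, 0, 0],
    [-1, 0, 0, 0, 0, 0, 0],
    [-1, 0, 0, 0, 0, 0, 0],
    [-1, 0, 0, 0, 0, 0, 0],
    [-1, 0, 0, 0, 0, 0, 0],
    [-1, 0, 0, 0, 0, 0, 0]
  ],
  "grip_force": 30
}}

```text
time_s: 7.3
ee_pos: [0.6129, -0.2377, -0.0007]
eef_rot: [-3.141, 0.0, -2.93]
force: [0.3, -0.2, 4.4]
grip_width: 0.0499
grip_force: 30.0
```

Emit:
{"fn": "move_arm", "kwargs": {
  "targets": [
    [-1, 0, 0, -0.2, 0, 0, 0],
    [-1, 0, 0, -0.6, 0, 0, 0],
    [-1, 0, 0, -1.2, 0, 0, 0],
    [-1, 0, 0, -2, 0, 0, 0],
    [-1, 0, 0, -2.7, 0, 0, 0],
    [-1, 0, 0, -3, 0, 0, 0],
    [-1, 0, 0, -3, 0, 0, 0],
    [-1, 0, 0, -3, 0, 0, 0]
  ],
  "grip_force": 45
}}

```text
time_s: 8.1
ee_pos: [0.6121, -0.2373, 0.1469]
eef_rot: [3.14, -0.002, -2.93]
force: [-0.1, 0.1, -6.6]
grip_width: 0.0497
grip_force: 45.0
```

```bash
python3 - <<'E'
from h import *
ctrl.camera("wrist")
im,d,K,T=cam("wrist"); P=cloud(d,K,T); o=ctrl.get_obs(); print(o["time_s"],o["ee_pos"],o["eef_rot"],o["grip_width"],o["force"])
M=R.from_euler('xyz',o["eef_rot"]).as_matrix(); Q=(P-o["ee_pos"])@M*1000
m=(Q[...,2]>-48)&(Q[...,2]<-35)&(np.hypot(Q[...,0],Q[...,1])<30); q=Q[m]; print(len(q),q.mean(0),np.percentile(q,[1,99],axis=0).round(1))
m=(Q[...,2]>-18)&(Q[...,2]<-8)&(np.hypot(Q[...,0],Q[...,1])<55); q=Q[m]; print(len(q),q.mean(0),np.percentile(q,[.5,99.5],axis=0).round(1),enc(q))
go([.574,.1425,o["ee_pos"][2]],3.353)
E
```

```text
8.2 [ 0.61197516 -0.23725317  0.14639993] [ 3.13924664e+00 -3.13807430e-03 -2.93040434e+00] 0.04938696810713004 [ 0.77243505  1.01079324 -6.62543472]
3904 [  1.48055877   0.46207996 -42.00805439] [[-23.  -25.8 -46.5]
 [ 24.   26.2 -35.5]]
4090 [ 19.05445781   0.56959673 -14.2366518 ] [[-35.8 -39.8 -17.7]
 [ 41.2  40.7  -8.3]] (array([-0.6562,  0.6882]), 42.8676)
shift [-0.849  7.586  0.015] rot [ 0.002 -0.003 -0.   ]
```

```bash
python3 - <<'E'
from h import *
go([.628,.154,.148],3.353)
E
```

```text
shift [-1.954  7.584 -0.02 ] rot [ 0.002 -0.003 -0.   ]
```

Emit:
{"fn": "move_arm", "kwargs": {
  "targets": [
    [-1, -0.15, 0.6, 0, 0, 0, 0],
    [-1, -0.4, 1.4, 0, 0, 0, 0],
    [-1, -0.65, 2.3, 0, 0, 0, 0],
    [-1, -0.9, 3.3, 0, 0, 0, 0],
    [-1, -1.15, 4.3, 0, 0, 0, 0],
    [-1, -1.4, 5.3, 0, 0, 0, 0],
    [-1, -1.65, 6.3, 0, 0, 0, 0],
    [-1, -1.85, 7.1, 0, 0, 0, 0],
    [-1, -1.95, 7.5, 0, 0, 0, 0],
    [-1, -1.95, 7.58, 0, 0, 0, 0],
    [-1, -1.95, 7.58, 0, 0, 0, 0],
    [-1, -1.95, 7.58, 0, 0, 0, 0]
  ]
}}

```text
time_s: 9.4
ee_pos: [0.6286, 0.1521, 0.1483]
eef_rot: [-3.141, -0.001, -2.931]
force: [0.9, 0.1, -5.2]
grip_width: 0.05
grip_force: 45.0
```

```bash
python3 - <<'E'
from h import *
ctrl.camera("wrist"); ctrl.camera("wrist")
for i in range(2):
    im,d,K,T=cam("wrist"); P=cloud(d,K,T); o=ctrl.get_obs(); print(o["time_s"],o["ee_pos"],o["eef_rot"],o["grip_width"],o["force"])
    for nm,c,r,z0,z1 in [("spig",(.574,.1425),.035,.066,.078),("spigall",(.574,.1425),.035,.053,.078),("knob",(.497,.126),.03,.122,.135),("plate",(.574,.1425),.1,.046,.054)]:
        q=near(P,c,r,z0,z1)
        if len(q)>3: print(nm,len(q),q.mean(0).round(4),enc(q),np.median(q[:,2]).round(4),np.percentile(q,[2,98],axis=0).round(4).tolist())
    M=R.from_euler('xyz',o["eef_rot"]).as_matrix(); Q=(P-o["ee_pos"])@M*1000
    q=Q[(Q[...,2]>-46)&(Q[...,2]<-38)&(np.hypot(Q[...,0],Q[...,1])<30)&(abs(Q[...,1])<22)]
    rr=np.hypot(q[:,0]-.5,q[:,1]); print("collar",circ(q[(rr>23.5)][:,:2]),"bore",circ(q[rr<17][:,:2]),np.median(q[:,2]))
im[:,:,:]=im; cv2.imwrite("pics/w4.png",im[:,:,::-1])
E
```

```text
9.55 [0.62883669 0.15213665 0.1489233 ] [-3.14148478e+00 -1.96935043e-04 -2.93194148e+00] 0.04979396244628471 [ 0.56100373  0.02831229 -6.09063761]
spig 711 [0.5713 0.1453 0.0706] (array([0.5718, 0.1454]), 0.0142) 0.0712 [[0.5592, 0.1331, 0.0664], [0.5843, 0.158, 0.0734]]
spigall 734 [0.5713 0.1453 0.0704] (array([0.5717, 0.1456]), 0.0144) 0.0711 [[0.5588, 0.1327, 0.0658], [0.5844, 0.158, 0.0734]]
knob 1262 [0.4965 0.1284 0.1277] (array([0.4957, 0.1284]), 0.0131) 0.128 [[0.4851, 0.1171, 0.1241], [0.5077, 0.1397, 0.1296]]
plate 22869 [0.5563 0.1429 0.0502] (array([0.5716, 0.1456]), 0.0949) 0.0502 [[0.4881, 0.0595, 0.0487], [0.6298, 0.2309, 0.0517]]
collar (array([0.19128249, 0.21247966]), np.float64(24.078025661470967)) bore (array([0.29687543, 0.21978415]), np.float64(16.154327807937257)) -42.540838213488115
9.6 [0.62882336 0.1523353  0.14900279] [-3.14154012e+00 -1.15047198e-04 -2.93174042e+00] 0.04967364676726577 [ 0.26182366 -0.36412865 -5.73901668]
spig 714 [0.5714 0.1454 0.0706] (array([0.5719, 0.1457]), 0.0143) 0.0713 [[0.5591, 0.1329, 0.0664], [0.5844, 0.158, 0.0735]]
spigall 740 [0.5713 0.1453 0.0703] (array([0.5717, 0.1455]), 0.0145) 0.0712 [[0.5588, 0.1328, 0.0655], [0.5845, 0.1582, 0.0735]]
knob 1260 [0.4964 0.1284 0.1277] (array([0.4958, 0.1284]), 0.0131) 0.1279 [[0.485, 0.1171, 0.1242], [0.5076, 0.1398, 0.1296]]
plate 22868 [0.5563 0.1429 0.0502] (array([0.5715, 0.1454]), 0.0951) 0.0502 [[0.488, 0.0596, 0.0487], [0.6299, 0.2309, 0.0517]]
collar (array([0.18584306, 0.18054072]), np.float64(24.07065416150905)) bore (array([0.30496614, 0.16633404]), np.float64(16.15918566922317)) -42.57041130271366
```

View pics/w4.png

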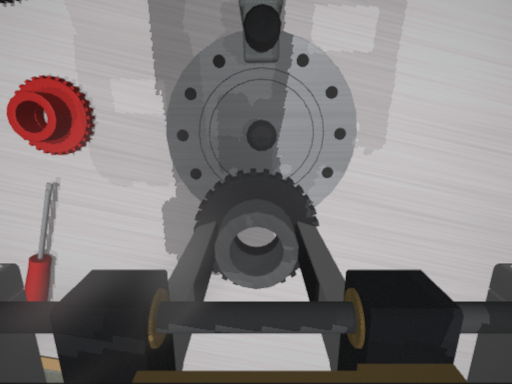

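The view shows the gear in the fingers at (256,240), the spigot at (261,134) and the knob at (262,28). The wrist-measured distance from spigot to knob is 77.6 mm, which fits the given 78 mm.

```bash
python3 - <<'E'
from h import *
o=ctrl.get_obs(); M=R.from_euler('xyz',o["eef_rot"])
s=np.array([.5717,.1455,0]); off=M.apply([.00025,.0002,0]); t=s-off
print(t); go([t[0],t[1],.085],3.353)
E
```

```text
[ 5.71986179e-01  1.45356467e-01 -1.82554798e-08]
shift [1.141 0.1   1.28 ] rot [-0.    -0.    -0.002]
```

Emit:
{"fn": "move_arm", "kwargs": {
  "targets": [
    [-1, 0.5, 0.05, 0, 0, 0, 0],
    [-1, 1.0, 0.1, 0.0, 0, 0, 0],
    [-1, 1.14, 0.1, 0.3, 0, 0, 0],
    [-1, 1.14, 0.1, 0.7, 0, 0, 0],
    [-1, 1.14, 0.1, 1.0, 0, 0, 0],
    [-1, 1.14, 0.1, 1.2, 0, 0, 0],
    [-1, 1.14, 0.1, 1.28, 0, 0, 0],
    [-1, 1.14, 0.1, 1.28, 0, 0, 0],
    [-1, 1.14, 0.1, 1.28, 0, 0, 0]
  ]
}}

```text
time_s: 10.5
ee_pos: [0.5723, 0.1464, 0.0856]
eef_rot: [-3.142, 0.001, -2.93]
force: [-0.2, 0.3, -5.1]
grip_width: 0.0498
grip_force: 45.0
```

```bash
python3 - <<'E'
from h import *
ctrl.camera("wrist"); ctrl.camera("wrist")
im,d,K,T=cam("wrist"); P=cloud(d,K,T); o=ctrl.get_obs(); print(o["time_s"],o["ee_pos"],o["eef_rot"],o["grip_width"],o["force"])
M=R.from_euler('xyz',o["eef_rot"]).as_matrix(); Q=(P-o["ee_pos"])@M*1000
q=Q[(Q[...,2]>-46)&(Q[...,2]<-38)&(np.hypot(Q[...,0],Q[...,1])<30)&(abs(Q[...,1])<22)]
rr=np.hypot(q[:,0]-.5,q[:,1]); print("collar",circ(q[(rr>23.5)][:,:2]),np.median(q[:,2]))
q=near(P,(.4957,.1284),.03,.122,.135); print("knob",enc(q))
# plate: fit the outer rim of top
q=near(P,(.5717,.1455),.1,.046,.054); print("plate",len(q),enc(q))
go([.57199,.14536,.055],3.353)
E
```

```text
10.65 [0.57223547 0.14636394 0.08564037] [-3.14154734e+00  9.73613915e-04 -2.93040022e+00] 0.04958926284163521 [ 0.60380233  1.04154041 -6.26259736]
collar (array([0.1381592 , 0.27145074]), np.float64(24.08141180894243)) -42.80219213435943
knob (array([0.4956, 0.1284]), 0.013)
plate 22912 (array([0.5717, 0.1454]), 0.095)
shift [ 0.01  -0.019  0.613] rot [-0.     0.001 -0.   ]
```

Emit:
{"fn": "move_arm", "kwargs": {
  "targets": [
    [-1, 0.01, -0.02, 0, 0, 0, 0],
    [-1, 0.01, -0.02, 0.1, 0, 0, 0],
    [-1, 0.01, -0.02, 0.2, 0, 0, 0],
    [-1, 0.01, -0.02, 0.28, 0, 0, 0],
    [-1, 0.01, -0.02, 0.34, 0, 0, 0],
    [-1, 0.01, -0.02, 0.38, 0, 0, 0],
    [-1, 0.01, -0.02, 0.4, 0, 0, 0],
    [-1, 0.01, -0.02, 0.4, 0, 0, 0]
  ]
}}

```text
time_s: 11.45
ee_pos: [0.5716, 0.1452, 0.0649]
eef_rot: [-3.142, -0.0, -2.93]
force: [0.7, 0.1, -5.6]
grip_width: 0.0498
grip_force: 45.0
```

Past the taper with no side force. I'll keep lowering.

Emit:
{"fn": "move_arm", "kwargs": {
  "targets": [
    [-1, 0, 0, 0.08, 0, 0, 0],
    [-1, 0, 0, 0.15, 0, 0, 0],
    [-1, 0, 0, 0.2, 0, 0, 0],
    [-1, 0, 0, 0.24, 0, 0, 0],
    [-1, 0, 0, 0.27, 0, 0, 0],
    [-1, 0, 0, 0.28, 0, 0, 0],
    [-1, 0, 0, 0.28, 0, 0, 0]
  ]
}}

```text
time_s: 12.15
ee_pos: [0.5716, 0.1452, 0.051]
eef_rot: [-3.142, -0.0, -2.93]
force: [-0.5, 0.1, -5.6]
grip_width: 0.0499
grip_force: 45.0
```

Emit:
{"fn": "move_arm", "kwargs": {
  "targets": [
    [-1, 0, 0, 0.01, 0, 0, 0],
    [-1, 0, 0, 0.02, 0, 0, 0],
    [-1, 0, 0, 0.03, 0, 0, 0],
    [-1, 0, 0, 0.03, 0, 0, 0]
  ]
}}

```text
time_s: 12.55
ee_pos: [0.5716, 0.1452, 0.0495]
eef_rot: [3.142, -0.0, -2.93]
force: [0.0, -0.5, -5.7]
grip_width: 0.0496
grip_force: 45.0
```

Emit:
{"fn": "move_arm", "kwargs": {
  "targets": [
    [-1, 0, 0, 0.01, 0, 0, 0],
    [-1, 0, 0, 0.015, 0, 0, 0],
    [-1, 0, 0, 0.015, 0, 0, 0]
  ]
}}

```text
time_s: 12.85
ee_pos: [0.5717, 0.1452, 0.0493]
eef_rot: [-3.142, 0.0, -2.93]
force: [-4.3, -1.2, 2.9]
grip_width: 0.05
grip_force: 45.0
```

Emit:
{"fn": "move_arm", "kwargs": {
  "targets": [
    [-0.2, 0, 0, 0, 0, 0, 0],
    [0.2, 0, 0, 0, 0, 0, 0],
    [0.8, 0, 0, 0, 0, 0, 0],
    [0.8, 0, 0, 0, 0, 0, 0],
    [0.8, 0, 0, 0, 0, 0, 0],
    [0.8, 0, 0, -0.3, 0, 0, 0],
    [0.8, 0, 0, -0.8, 0, 0, 0],
    [0.8, 0, 0, -1.3, 0, 0, 0],
    [0.8, 0, 0, -1.8, 0, 0, 0],
    [0.8, 0, 0, -2, 0, 0, 0],
    [0.8, 0, 0, -2, 0, 0, 0]
  ]
}}

```text
time_s: 13.95
ee_pos: [0.5723, 0.1454, 0.1505]
eef_rot: [-3.142, 0.003, -2.93]
force: [0.2, -0.3, -0.3]
grip_width: 0.0842
grip_force: 0.0
```

```bash
python3 - <<'E'
from h import *
ctrl.camera("wrist"); ctrl.camera("wrist")
im,d,K,T=cam("wrist"); P=cloud(d,K,T); o=ctrl.get_obs(); print(o["time_s"],o["ee_pos"],o["eef_rot"],o["grip_width"],o["force"])
g=near(P,(.5717,.1455),.03,.088,.1); print("collar top",enc(g),np.median(g[:,2]),np.percentile(g[:,2],[5,95]))
A=np.c_[g[:,:2]-[.5717,.1455],np.ones(len(g))]; print("tilt",np.linalg.lstsq(A,g[:,2],rcond=None)[0])
f=near(P,(.5717,.1455),.043,.058,.07); print("disc top",np.median(f[:,2]),len(f))
q=near(P,(.4957,.1284),.03,.122,.135); k=enc(q)[0]; print("knob",k,len(q),np.median(q[:,2]))
s=np.array([.5717,.1455]); print(np.linalg.norm(k-s),np.arctan2(*(k-s)[::-1])+2*np.pi)
go([*k,o["ee_pos"][2]],3.358); go([*k,.078],3.358)
cv2.imwrite("pics/w5.png",im[:,:,::-1])
E
```

```text
14.1 [0.57112259 0.14510531 0.14754683] [ 3.14154996e+00 -1.85294330e-03 -2.93041807e+00] 0.08481677067897683 [ 0.58503308 -0.15720499 -0.60897098]
collar top (array([0.5719, 0.1459]), 0.025) 0.09197468249444032 [0.09022671 0.09314982]
tilt [3.17011625e-03 8.90047937e-07 9.18878640e-02]
disc top 0.0640704723931747 2943
knob [0.4956 0.1285] 999 0.1280167683392854
0.07797570134343133 3.361374410243779
shift [ 1.547 -0.008  0.003] rot [ 0.    -0.002 -0.005]
shift [ 1.544 -0.008  1.394] rot [ 0.    -0.002 -0.005]
```

View pics/w5.png

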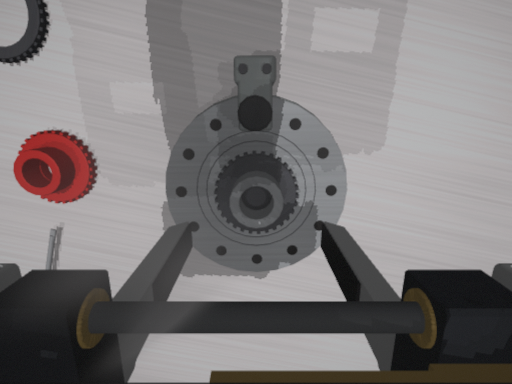

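The gear is home: collar top at 0.092, disc top at 0.064, level, spigot visible in the bore at (256,197). The knob is at (255,113), 128 mm high, so the pin is still in its hole. Next is the knob.

Emit:
{"fn": "move_arm", "kwargs": {
  "targets": [
    [0.3, 0.6, 0, 0, 0, 0, -0.005],
    [0.1, 1.2, -0.01, 0, 0, 0, -0.005],
    [0.1, 1.54, -0.01, 0, 0, 0, -0.005],
    [0.1, 1.54, -0.01, 0.3, 0, 0, -0.005],
    [0.1, 1.54, -0.01, 0.7, 0, 0, -0.005],
    [0.1, 1.54, -0.01, 1.0, 0, 0, -0.005],
    [0.1, 1.54, -0.01, 1.25, 0, 0, -0.005],
    [0.1, 1.54, -0.01, 1.36, 0, 0, -0.005],
    [0.1, 1.54, -0.01, 1.38, 0, 0, -0.005],
    [0.1, 1.54, -0.01, 1.38, 0, 0, -0.005],
    [0.1, 1.54, -0.01, 1.38, 0, 0, -0.005]
  ]
}}

```text
time_s: 15.2
ee_pos: [0.4968, 0.1286, 0.0803]
eef_rot: [-3.142, 0.001, -2.925]
force: [0.2, 0.1, 0.4]
grip_width: 0.0514
grip_force: 0.0
```

```bash
python3 - <<'E'
from h import *
ctrl.camera("wrist")
im,d,K,T=cam("wrist"); P=cloud(d,K,T); o=ctrl.get_obs(); print(o["time_s"],o["ee_pos"],o["eef_rot"],o["grip_width"],o["force"])
q=near(P,(.4957,.1284),.02,.122,.135); print("knob",enc(q),len(q),np.median(q[:,2]))
go([*enc(q)[0],.078],3.358)
E
```

```text
15.3 [0.49671304 0.12867314 0.08029241] [-3.14156697e+00  8.82688489e-04 -2.92533532e+00] 0.05195025097162555 [ 0.45025114 -0.4088294  -0.77818837]
knob (array([0.4953, 0.1285]), 0.013) 1481 0.12794443737821012
shift [0.028 0.003 0.046] rot [-0.     0.001 -0.   ]
```

Emit:
{"fn": "move_arm", "kwargs": {
  "targets": [
    [0.1, 0.028, 0.003, 0.03, 0, 0, 0],
    [-0.2, 0.028, 0.003, 0.03, 0, 0, 0],
    [-1, 0.028, 0.003, 0.03, 0, 0, 0],
    [-1, 0.028, 0.003, 0.03, 0, 0, 0],
    [-1, 0.028, 0.003, 0.03, 0, 0, 0],
    [-1, 0.028, 0.003, 0.03, 0, 0, 0],
    [-1, 0.028, 0.003, 0.03, 0, 0, 0],
    [-1, 0.028, 0.003, 0.03, 0, 0, 0]
  ],
  "grip_force": 50
}}

```text
time_s: 16.1
ee_pos: [0.4952, 0.1278, 0.0784]
eef_rot: [-3.141, -0.0, -2.926]
force: [0.0, -4.9, 0.4]
grip_width: 0.0248
grip_force: 50.0
```

Emit:
{"fn": "move_arm", "kwargs": {
  "targets": [
    [-1, 0, 0, -0.03, 0, 0, 0],
    [-1, 0, 0, -0.07, 0, 0, 0],
    [-1, 0, 0, -0.11, 0, 0, 0],
    [-1, 0, 0, -0.15, 0, 0, 0],
    [-1, 0, 0, -0.19, 0, 0, 0],
    [-1, 0, 0, -0.22, 0, 0, 0],
    [-1, 0, 0, -0.25, 0, 0, 0],
    [-1, 0, 0, -0.25, 0, 0, 0],
    [-1, 0, 0, -0.25, 0, 0, 0]
  ]
}}

```text
time_s: 17.0
ee_pos: [0.4951, 0.1278, 0.09]
eef_rot: [-3.141, -0.0, -2.926]
force: [4.9, -4.0, -8.5]
grip_width: 0.025
grip_force: 50.0
```

Emit:
{"fn": "move_arm", "kwargs": {
  "targets": [
    [-1, 0, 0, -0.02, 0, 0, 0],
    [-1, 0, 0, -0.035, 0, 0, 0],
    [-1, 0, 0, -0.045, 0, 0, 0],
    [-1, 0, 0, -0.05, 0, 0, 0],
    [-1, 0, 0, -0.05, 0, 0, 0]
  ]
}}

```text
time_s: 17.5
ee_pos: [0.4951, 0.1278, 0.0924]
eef_rot: [-3.141, -0.001, -2.926]
force: [6.5, -3.6, -10.4]
grip_width: 0.025
grip_force: 50.0
```

Emit:
{"fn": "move_arm", "kwargs": {
  "targets": [
    [-1, 0, 0, -0.01, 0, 0, 0],
    [-1, 0, 0, -0.015, 0, 0, 0],
    [-1, 0, 0, -0.015, 0, 0, 0],
    [-1, 0, 0, -0.015, 0, 0, 0]
  ]
}}

```text
time_s: 17.9
ee_pos: [0.495, 0.1278, 0.0925]
eef_rot: [-3.141, -0.001, -2.926]
force: [9.5, -2.5, -18.3]
grip_width: 0.025
grip_force: 50.0
```

```bash
python3 - <<'E'
from h import *
im,d,K,T=cam("wrist"); P=cloud(d,K,T); o=ctrl.get_obs(); print(o["time_s"],o["ee_pos"],o["eef_rot"],o["grip_width"],o["force"])
q=near(P,(.4955,.1284),.012,.13,.15); print("knob",enc(q),len(q),np.median(q[:,2]))
g=near(P,(.5717,.1455),.03,.085,.1); print(len(g),np.median(g[:,2]),enc(g))
E
```

```text
17.95 [0.4950368  0.12777276 0.09249852] [-3.14065610e+00 -1.03391434e-03 -2.92560182e+00] 0.024941901987017102 [  9.29548968  -3.24446444 -19.11871008]
knob (array([0.4955, 0.1284]), 0.012) 1285 0.14217961364889767
940 0.091797394960062 (array([0.5714, 0.1458]), 0.0252)
```

The knob top is at 142.2 mm, a 14 mm lift, and the force has risen to 19 N, so it is against the stop. The gear is still home.

```bash
python3 -c "
from station import ctrl
o=ctrl.get_obs(); print(o['time_s'],o['force'],o['grip_force'])
print(ctrl.hand_in())"
```

```text
17.95 [  9.29548968  -3.24446444 -19.11871008] 49.993357008788735
the job is handed in; nothing more can be done
None
```

The steel gear lies flat on the faceplate over the spigot and was released with the pin still in its hole; the plunger is now held fully up against its stop, and the job was handed in at about 18 s.

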